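# Pin the swivel stand and unscrew the screw jar

### The job

The jar of screws sits in a swivel stand that turns with it. Take the steel lock pin from its wooden block and put it down through the eyelet of the stand's arm until its collar rests on the arm, so that the jar is braced; leave it there. Then unscrew the jar's tight cap (anticlockwise seen from above), stop turning when the threads let go, lift the cap straight up and finish while still holding it in the gripper, level, 2 to 3 cm clear above the jar's mouth, without disturbing the other things on the bench.

Things in the scene. Friction and masses are not known exactly. Their poses are not given: they have to be found in the camera images.
- pin_handle (a point): Half-way up the handle of the steel lock pin (about 150 g), upright in a hole of a wooden block (70 x 70 mm, 34 mm high). The handle is an upright cylinder 16 mm in diameter, 85 mm long, graspable anywhere; below it are a collar (24 mm in diameter, 6 mm thick, resting on the block) and the round shank (10 mm in diameter, 28 mm long, tapered foot). z points up the pin.
- pin_tip (a point): The lower end of the lock pin's shank, on its axis: 76.5 mm below pin_handle; the collar's underside is 28 mm above it.
- eyelet (a point): Centre of the eyelet (hole 14 mm in diameter) at the upper face of the steel arm, 30 mm above the bench, 115 mm from the jar's axis, z up. The arm (40 mm wide, 8 mm thick) turns with the jar; under it a fixed block has a 14 mm hole in line with the eyelet, down to the bench. With the pin home its collar rests on the arm and its tip is 28 mm below this point.
- jar_mouth (a point): Centre of the top rim of the glass jar's neck (34 mm in diameter; the jar is 74 mm), 110 mm above the bench, inside the cap at the start. z is up; x turns with the jar. A sprung rubber disc in the mouth pushes the cap up with about 18 N, falling to 8 N over its 6 mm stroke, and so keeps the threads tight.
- cap_center (a point): Centre of the steel screw cap, half-way up (52 mm in diameter, 22 mm high, about 60 g), on the jar's axis, 2 mm below jar_mouth while tight. x is fixed to the cap and points along jar_mouth's x, to about 0.1 rad, while tight. Turned anticlockwise from above it rises 2 mm, comes free after 0.7 to 1.0 rad and stays free up to about 2.2 rad; the threads resist with up to 0.7 N m, less once it moves.
- jar (a joint): Angle of jar, cup and arm on the swivel stand: 0 with the eyelet over the fixed hole, positive anticlockwise from above. Turns freely (0.05 N m) until the pin is in; then it has only about 0.05 rad of play.
- cap: The same screw cap; its origin is the centre of its lower rim, 11 mm below cap_center, z up. Two lugs inside it sit under two thread ramps on the jar's neck.
- carton: Bystander: open cardboard box 110 x 150 mm, 60 mm high; origin under its centre.
- tall_jar: Bystander: closed amber jar 76 mm in diameter, 130 mm high; origin under its centre.
- shackle: Bystander: steel shackle lying flat, about 75 x 75 mm, 14 mm high; origin at its centre on the bench.
There are look-alikes about, which are no part of the job. Of the things shaped like the part that bears pin_handle, the bare steel one is meant.

How it is judged:
On the way, in this order (a step that is already met when the one before it is completed fails the run):
1. the lock pin is home in the eyelet, collar within 6 mm of the arm, upright (horizontal distance between pin_tip and eyelet below 0.006 m and z of pin_tip in the frame of eyelet below -0.022 m and angle between pin_tip's own z axis and vertical below 0.15 rad), for 0.2 s.
2. with the pin in, the cap has been turned at least 0.6 rad against the jar while still on the neck (angle between the x axis of cap_center and the x axis of jar_mouth, either way round above 0.6 rad and z of cap_center in the frame of jar_mouth below 0.009 m and horizontal distance between cap_center and jar_mouth below 0.006 m and z of pin_tip in the frame of eyelet below -0.022 m), for 0.05 s.
At the end, for the whole second after the job is handed in: The pin is still home in the eyelet (collar within 6 mm of the arm) and the jar within 0.15 rad of its locked position; the gripper's fingers hold the cap still, its lower rim 10 to 45 mm above the jar's mouth, within 20 mm of the jar's axis and within 0.25 rad of level (horizontal distance between pin_tip and eyelet below 0.006 m and z of pin_tip in the frame of eyelet below -0.022 m and value of joint jar between -0.15 and 0.15 rad and z of cap in the frame of jar_mouth between 0.01 and 0.045 m and horizontal distance between cap_center and jar_mouth below 0.02 m and angle between cap_center's own z axis and vertical below 0.25 rad and contact force between cap and the fingers above 1 N and linear speed of cap below 0.02 m/s); the arm keeps its last pose, push and grip.
It fails at once if a bystander is pushed more than 30 mm (distance of any of carton, tall_jar, shackle from where it was at the start of the episode above 0.03 m).
It fails at once if the jar is spun more than 0.4 rad on its stand (value of joint jar above 0.4 rad or value of joint jar below -0.4 rad).
It also fails if it takes over 56 s, if anything falls off the work surface, if the arm or the gripper's body presses on something with over 40 N, if the wrist force passes 120 N, or if a joint passes its speed limit or range.

### The arm

A 6-joint arm with a two-finger parallel gripper is mounted at the origin on the work surface. World frame = base frame: x ahead of the robot, y to its left, z up, the work surface at z = 0. Lengths are in m, angles in rad, forces in N, time in s.
With the tool pointing down it reaches from about 0.325 to 0.925 m from the base axis. Payload 3.1 kg.
Tool frame: the origin (TCP) lies midway between the tips of the shut fingers; the grasp point (between the pads) lies 19 mm behind it; z points along the fingers, y is the line along which they close (so a half turn about z gives the same grasp; the last joint's range is limited). The gripper opens to 85 mm and grips with 20 to 120 N. Pads are 22 mm wide; open, the fingers measure 114 mm over their backs; the gripper's body (76 mm by 85 mm) begins 54 mm behind the grasp point. The pads swing forward as they close: fully open they stand 13 mm farther back than shut.
Start: joints at [-0.112, 0.217, 1.613, -0, 1.311, -0.112], TCP at [0.625, 0, 0.231] pointing down, gripper open.
Joint ranges: [-2.75, 2.75], [-0.78, 2.1], [0.31, 2.55], [-1.13, 4.27], [0.13, 2.63], [-2.58, 2.58]. Speed limits (rad/s): [2.79, 2.79, 3.14, 3.14, 3.14, 3.14].

### API

Orientations are given as a rotation vector (axis times angle).
In Python, from bench import robot gives the robot as it stands.
- The arm moves only by the shell command python3 -m creep 'ROWS' [OPENING] [FORCE]. ROWS is JSON, a list of rows, each a list of 6 numbers: the shift along the tool's x, y, z as a fraction of full scale, then the turn, a rotation vector about the tool's x, y, z as a fraction of full scale. A call has 1 to 20 rows; each row is the pose to reach, as a shift and turn from the pose commanded when the call began, along the tool's axes at that moment, turning the shorter way round; what a row does not reach only later rows make up. Full scale, the value 1, is 0.4 m for a shift and 180 degrees for a turn. A row lasts 1/12 s, in which the tool goes at most 41.7 mm and 7.16 degrees, less where a joint would pass 70% of its speed; a pose out of reach is approached as far as the arm can. A call with a number of a shift or a turn outside -1 to 1 is refused whole. A call with a gripper value outside its range is refused whole. OPENING is the opening, from -1 (shut) to 1 (fully open), set as the call begins (- or left out, the last holds). The fingers move at their own pace and stop on an object; FORCE is the grip in N (left out, the last holds). Time passes only in rows, so rows that repeat a pose let the fingers close. It gives the time, the measured TCP pose, the force, the opening and the grip force at its end, in the units of the state.
- robot.state(): the state, without advancing time (a new reading comes with each control period).
- robot.read_camera(name): name is "scene" or "side" or "wrist"; returns (picture, depth): 420x560x3 uint8, red, green, blue; 420x560 float32, m along the optical axis (not along the pixel's ray), 0 where there is no reading.
- robot.calibration(name): a dict with "intrinsics" (3x3 intrinsics, pixels), "k1" (the pictures are not rectified: a ray, as slopes to the right and down, at radius r is drawn at 1 + k1 r^2 times it, then the intrinsics apply), "origin" and "orientation" of the camera in the world. Camera axes: x right, y down, z forward; pixel columns grow to the right and rows downward; lengths in m; the calibration is good to about 2 mm. A picture is of the moment at which its call begins: read the wrist's pose just before it. calibration takes no time and is no camera call; for the wrist camera it gives the pose at the moment of the call.
- robot.close_job(): hands the job in; it is judged then, once.
The state is a dict: "time": time; "qpos": joint angles; "joint_velocities": joint speeds; "effort": joint torques, N m; "tool_pos": TCP position; "ee_rot": TCP orientation; "ft_force": force on the tool from outside, world axes, zero at the start; "torque": the same for the moment, N m; "opening": opening from 0.0 (shut) to 1.0 (fully open); "gripper_force": force on a finger pad.
Only numpy, scipy, OpenCV 4.12 (cv2) and the standard library are available. Lean on these libraries where they do the work, as an engineer would, in place of code of your own. Each camera call takes 0.05 s, during which the arm holds its last target. There are 200 camera calls.

## Working session

There is one attempt and no reset: what is moved stays moved. The work goes in short steps, Python scripts to look and compute and a shell command to move; the robot and the scene stay as the last step left them, time stands still between calls to the robot, and variables do not carry over. Pictures are saved under pics/ and viewed, at most 10 in all, crops included, and the job is handed in when it is done.

```bash
ls; mkdir -p pics; cat > h.py <<'E'
import numpy as np, cv2
from bench import robot
from scipy.spatial.transform import Rotation as R
def rot(o):
    o=np.array(o,float)
    return o if o.shape==(3,3) else (R.from_rotvec(o).as_matrix() if o.size==3 else R.from_quat(o).as_matrix())
def cloud(name):
    c=robot.calibration(name); im,d=robot.read_camera(name)
    K=np.array(c["intrinsics"]); k=c["k1"]
    v,u=np.mgrid[:420,:560].astype(float)
    pts=np.stack([u.ravel(),v.ravel()],1)[:,None]
    n=cv2.undistortPoints(pts,K,np.array([k,0,0,0,0.])).reshape(420,560,2)
    P=np.dstack([n*d[...,None],d])@rot(c["orientation"]).T+np.array(c["origin"])
    P[d==0]=np.nan
    return im,P
def save(im,f,s=1):
    cv2.imwrite(f,cv2.resize(im[...,::-1],None,fx=s,fy=s,interpolation=cv2.INTER_CUBIC))
E
python3 - <<'E'
from h import *
print(robot.state())
for n in("scene","side","wrist"):
    print(robot.calibration(n))
ims=[]
for n in("scene","side"):
    im,P=cloud(n); np.savez("/tmp/"+n,im=im,P=P); save(im,f"pics/{n}.png",1.4)
E
```

```text
pics
{'time': 0.0, 'qpos': array([-1.12224095e-01,  2.17749333e-01,  1.61494605e+00, -6.47033015e-06,
        1.31129301e+00, -1.12182931e-01]), 'joint_velocities': array([ 7.19351727e-04,  8.51490096e-04, -9.83774941e-05,  7.29631521e-04,
        1.12994058e-03,  1.13222155e-03]), 'effort': array([-2.90135131e-04, -3.96841800e+01, -3.03850436e+01, -2.80225659e-04,
        9.87685227e-03,  9.68610237e-06]), 'tool_pos': array([6.24179731e-01, 9.76458519e-05, 2.29965042e-01]), 'ee_rot': array([-2.22016298, -2.2200753 ,  0.00235259]), 'ft_force': array([-0.01342878,  0.37926818, -0.19945182]), 'torque': array([ 0.00907075,  0.01809203, -0.05604584]), 'gripper_force': 0.0, 'opening': 0.9998622738513468}
{'intrinsics': array([[431.96746536,   0.        , 279.49951294],
       [  0.        , 431.96746536, 204.45942332],
       [  0.        ,   0.        ,   1.        ]]), 'k1': -0.10671021995485981, 'origin': array([ 1.15410511, -0.37340088,  0.7606283 ]), 'orientation': array([-2.0976632 , -1.1092051 ,  0.49486892])}
{'intrinsics': array([[429.36458231,   0.        , 279.50241376],
       [  0.        , 429.36458231, 208.28586301],
       [  0.        ,   0.        ,   1.        ]]), 'k1': -0.035087230993246156, 'origin': array([ 0.32440751, -0.6577241 ,  0.85769842]), 'orientation': array([-2.32907698,  0.4700396 , -0.17020337])}
{'intrinsics': array([[320.55139576,   0.        , 276.61228614],
       [  0.        , 320.55139576, 212.14162499],
       [  0.        ,   0.        ,   1.        ]]), 'k1': -0.04364394944496301, 'origin': array([0.6247888 , 0.07891762, 0.3713161 ]), 'orientation': array([ 2.83384559e+00, -4.50546232e-04, -4.50950612e-03])}
```

View pics/scene.png

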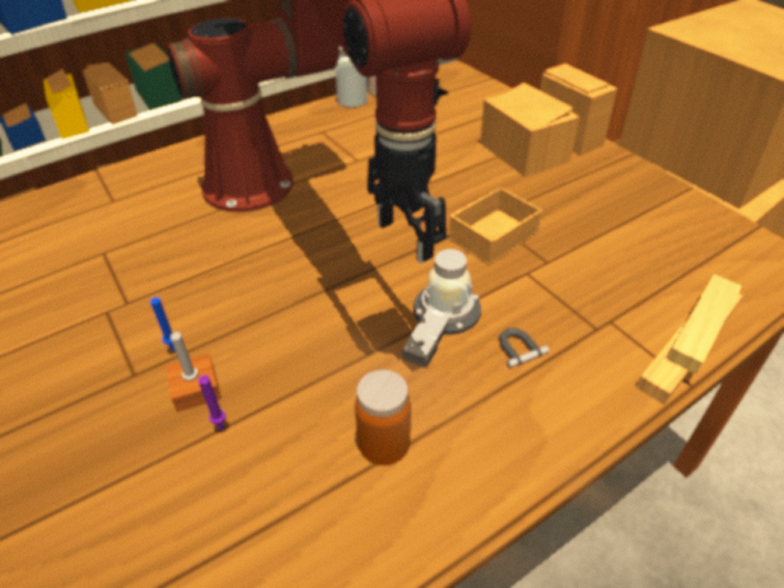

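View pics/side.png

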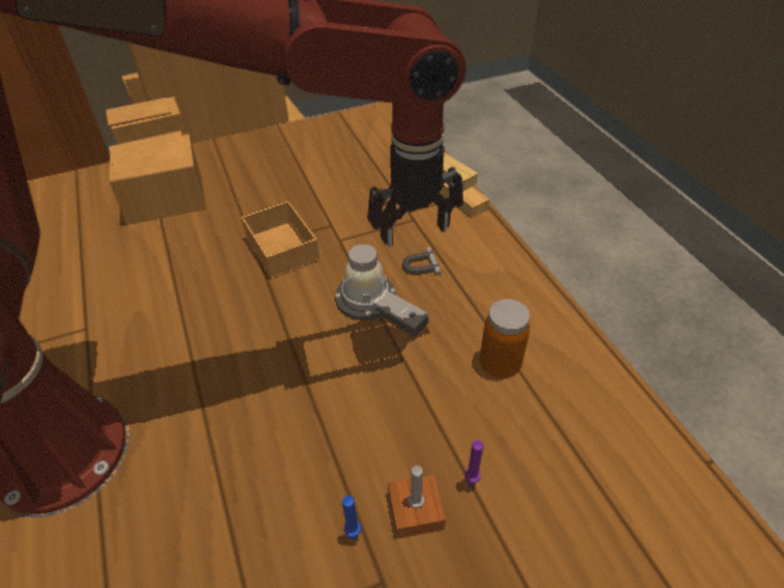

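The steel pin stands in its block at (182,355) in the scene view and (417,485) in the side view, flanked by blue and purple look-alikes. The jar cap is at (450,263) and (362,257). The arm's eyelet end is near (422,348) and (412,318), with the tall jar close to it. Next I'll measure these from the depth data.

```bash
python3 - <<'E'
from h import *
D={n:np.load(f"/tmp/{n}.npz") for n in("scene","side")}
def reg(n,x0,x1,y0,y1,z0,z1,lab,gray=None):
    P=D[n]["P"][int(y0/1.4):int(y1/1.4),int(x0/1.4):int(x1/1.4)].reshape(-1,3)
    im=D[n]["im"][int(y0/1.4):int(y1/1.4),int(x0/1.4):int(x1/1.4)].reshape(-1,3).astype(int)
    m=(P[:,2]>z0)&(P[:,2]<z1)
    if gray: m&=(im.max(1)-im.min(1)<gray)
    p=P[m]
    if len(p)<3: print(n,lab,len(p));return
    (cx,cy),r=cv2.minEnclosingCircle(p[:,:2].astype(np.float32))
    print(n,lab,len(p),"mean",p.mean(0).round(4),"circ",np.round([cx,cy,r],4),"z95",np.percentile(p[:,2],95).round(4))
reg("scene",430,470,245,285,.112,.13,"captop"); reg("side",343,385,240,275,.112,.13,"captop")
reg("scene",165,195,325,365,.1,.14,"pintop"); reg("side",405,430,460,500,.1,.14,"pintop")
reg("scene",165,195,325,380,.045,.14,"pin",40); reg("side",405,430,460,510,.045,.14,"pin",40)
reg("scene",160,220,345,410,.028,.038,"block"); reg("side",385,445,475,535,.028,.038,"block")
reg("scene",400,445,305,365,.024,.036,"arm"); reg("side",375,430,285,335,.024,.036,"arm")
reg("scene",355,412,370,420,.12,.14,"tall"); reg("side",480,530,300,330,.12,.14,"tall")
reg("side",340,360,495,530,.02,.2,"blue");reg("side",465,485,438,475,.02,.2,"purple")
reg("scene",150,165,295,330,.02,.2,"blue");reg("scene",200,220,375,410,.02,.2,"purple")
reg("side",400,442,245,275,.004,.03,"shackle");reg("side",240,320,203,275,.03,.07,"carton")
E
```

```text
scene captop 309 mean [0.5807 0.123  0.1185] circ [0.5778 0.1252 0.0278] z95 0.121
side captop 243 mean [0.5764 0.1217 0.1171] circ [0.5776 0.1233 0.0278] z95 0.1196
scene pintop 100 mean [ 0.4953 -0.3111  0.1169] circ [ 0.4937 -0.311   0.0085] z95 0.126
side pintop 100 mean [ 0.4907 -0.3134  0.118 ] circ [ 0.4913 -0.3121  0.0077] z95 0.126
scene pin 165 mean [ 0.4946 -0.3117  0.0876] circ [ 0.4485 -0.3087  0.0528] z95 0.1231
side pin 178 mean [ 0.4897 -0.3152  0.0957] circ [ 0.4911 -0.3126  0.0075] z95 0.1252
scene block 640 mean [ 0.4949 -0.3138  0.0338] circ [ 0.4921 -0.3106  0.0488] z95 0.0363
side block 1024 mean [ 0.4898 -0.3147  0.0331] circ [ 0.492  -0.311   0.0496] z95 0.0356
scene arm 594 mean [0.6197 0.0489 0.0297] circ [0.6163 0.0535 0.0588] z95 0.0321
side arm 473 mean [0.6179 0.0527 0.0284] circ [0.6209 0.0573 0.0614] z95 0.0314
scene tall 924 mean [ 0.7467 -0.12    0.1291] circ [ 0.7432 -0.1185  0.0343] z95 0.1313
side tall 518 mean [ 0.7412 -0.1202  0.1281] circ [ 0.7428 -0.1193  0.0335] z95 0.1308
side blue 209 mean [ 0.3929 -0.3162  0.0882] circ [ 0.3941 -0.311   0.0101] z95 0.1193
side purple 205 mean [ 0.5835 -0.3084  0.0865] circ [ 0.5867 -0.3042  0.0113] z95 0.1194
scene blue 133 mean [ 0.3991 -0.3136  0.0997] circ [ 0.3964 -0.3123  0.0086] z95 0.1187
scene purple 289 mean [ 0.572  -0.3013  0.0777] circ [ 0.5479 -0.2994  0.049 ] z95 0.1193
side shackle 253 mean [0.7166 0.1635 0.0101] circ [0.722  0.1674 0.0453] z95 0.0138
side carton 836 mean [0.4646 0.3285 0.0465] circ [0.4636 0.3328 0.0924] z95 0.0594
```

```bash
python3 - <<'E'
from h import *
im,P=cloud("wrist"); np.savez("/tmp/w0",im=im,P=P); save(im,"pics/w0.png",1.4)
E
```

```text
(no output)
```

View pics/w0.png

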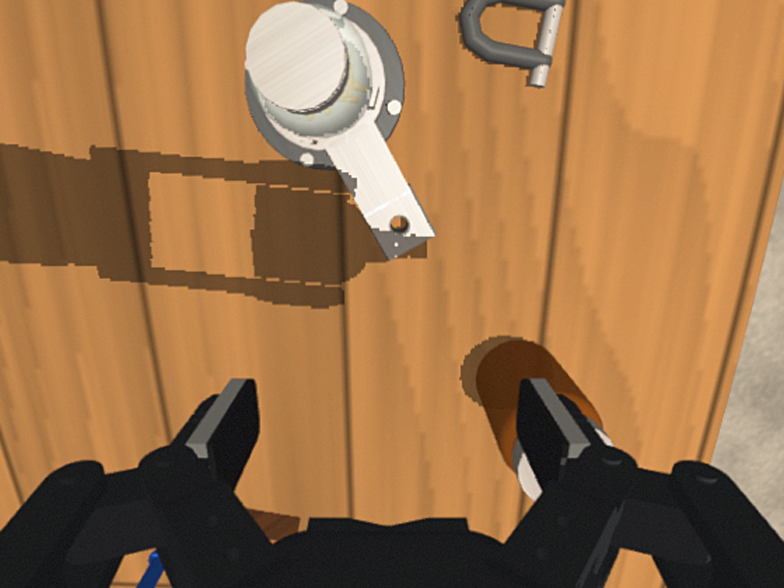

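The eyelet is at (399,224), and bench wood shows through it, so the fixed hole lines up at least roughly. The cap is at (297,57). I'll compute the eyelet position from the hole's dark edge.

```bash
cat >> h.py <<'E'
def px2z(name,uv,z,c=None):
    c=c or robot.calibration(name)
    n=cv2.undistortPoints(np.array(uv,float).reshape(-1,1,2),np.array(c["intrinsics"]),np.array([c["k1"],0,0,0,0.])).reshape(-1,2)
    r=np.c_[n,np.ones(len(n))]@rot(c["orientation"]).T; o=np.array(c["origin"])
    return o+r*((z-o[2])/r[:,2:])
E
python3 - <<'E'
from h import *
d=np.load("/tmp/w0.npz");im,P=d["im"],d["P"]
save(im[135:190,240:320],"pics/w0c.png",9)
# hole pixels: depth reads well below arm
sub=P[145:175,268:300,2]; np.set_printoptions(linewidth=250)
print((sub*1000).round()[::2,::2])
print(px2z("wrist",[[285,160]],.03))
# arm top: points near z=.03, principal axis
Q=P[60:190,220:320].reshape(-1,3); Q=Q[(abs(Q[:,2]-.03)<.003)&(Q[:,1]<.07)]
c=Q[:,:2].mean(0);print(len(Q),Q.mean(0),cv2.minAreaRect(Q[:,:2].astype(np.float32)))
m=(P[...,2]>.112)&(P[...,2]<.13);m[:, :150]=0;m[150:]=0
print("cap",cv2.minEnclosingCircle(P[m][:,:2].astype(np.float32)))
E
```

```text
[[29. 28. 29. 30. 29. 29. 29. 29. 29. 27. 29. 29. 29. 28. 27. 18.]
 [30. 30. 28. 28. 28. 29. 30. 29. 29. 29. 29. 29. 28. 29. 29. 29.]
 [29. 29. 28. 29. 29. 29. 29. 28. 30. 30. 28. 29. 27. 28. 29. 28.]
 [29. 31. 29. 29. 29. 29. 28. 30. 28. 29. 29. 29. 29. 28. 29. 29.]
 [29. 30. 29. 30. 28. 30. 28. 28. 29. 29. 30. 29. 29. 30. 28. 28.]
 [28. 29. 28. 29. 29. 29. 29. -2. -1. -0. 28. 30. 30. 29. 30. 28.]
 [29. 28. 29. 29. 29. 29. -2. -2. -1. -2. -0. -1. 29. 28. 29. 29.]
 [28. 29. 27. 29. 29. 29. -1. -2. -3. -1. -2.  0. 30. 27. 29. 29.]
 [29. 29. 29. 28. 30. 27.  0. -2. -1. -1. -2.  9. 28. 28. 29. 28.]
 [28. 28. 29. 29. 30. 28.  9.  1. -3. -2.  7. 19. 29. 29. 29. 29.]
 [28. 30. 29. 30. 29. 29. 25. 15. 12. 14. 18. 27. 28. 29. 29. 28.]
 [29. 29. 29. 29. 29. 29. 28. 27. 27. 26. 29. 29. 30. 29. 28. 28.]
 [29. 29. 29. 29. 30. 29. 29. 29. 30. 29. 28. 29. 29. 29. 29. 30.]
 [ 0. 29. 28. 30. 29. 28. 29. 29. 29. 29. 29. 28. 28. 28. 28. 29.]
 [-1. 20. 29. 30. 29. 28. 27. 28. 29. 28. 30. 29. 28. 29. 29. 28.]]
[[0.63291122 0.02854506 0.03      ]]
2343 [0.62362135 0.04120392 0.02879302] ((0.6228974461555481, 0.04459117725491524), (0.04018257558345795, 0.07976429164409637), 28.97429847717285)
cap ((0.5766941905021667, 0.12765590846538544), 0.0265254694968462)
```

View pics/w0c.png

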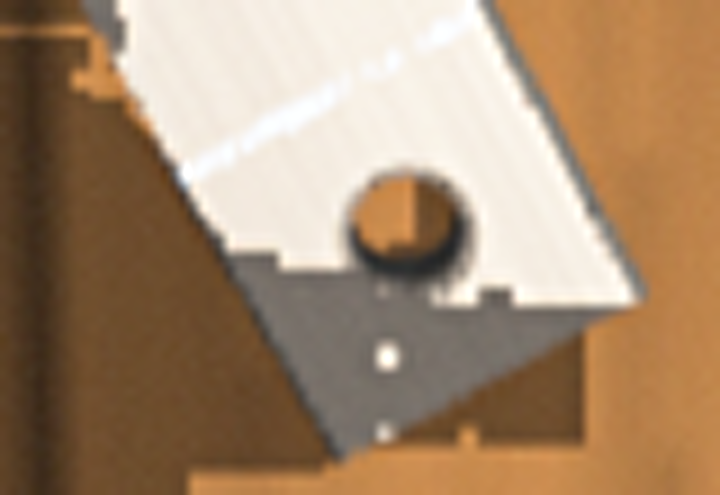

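```bash
python3 -m creep '[[-0.779,-0.33,0,0,0,0],[-0.779,-0.33,0,0,0,0],[-0.779,-0.33,0,0,0,0],[-0.779,-0.33,0,0,0,0],[-0.779,-0.33,0,0,0,0],[-0.779,-0.33,0,0,0,0],[-0.779,-0.33,0,0,0,0],[-0.779,-0.33,0,0,0,0],[-0.779,-0.33,0,0,0,0],[-0.779,-0.33,0,0,0,0],[-0.779,-0.33,0,0,0,0],[-0.779,-0.33,0,0,0,0],[-0.779,-0.33,0,0,0,0]]' 0.2
python3 - <<'E'
from h import *
print(robot.state()["tool_pos"],robot.state()["ee_rot"])
im,P=cloud("wrist"); np.savez("/tmp/w1",im=im,P=P); save(im,"pics/w1.png",1.2)
m=(P[...,2]>.115)&(P[...,2]<.135)&(abs(P[...,0]-.492)<.03)&(abs(P[...,1]+.3115)<.03)
Q=P[m];print(len(Q),Q.mean(0),cv2.minEnclosingCircle(Q[:,:2].astype(np.float32)))
m=(P[...,2]>.03)&(P[...,2]<.038)&(abs(P[...,0]-.492)<.06)&(abs(P[...,1]+.3115)<.06)
print("block",cv2.minAreaRect(P[m][:,:2].astype(np.float32)))
E
```

```text
time: 1.23
tool_pos: [0.4936, -0.31, 0.2311]
ee_rot: [-2.219, -2.223, -0.001]
ft_force: [-0.4, -0.1, 0.0]
opening: 0.597
gripper_force: 0.0
[ 0.49364699 -0.30995368  0.23109094] [-2.21861681e+00 -2.22336698e+00 -6.24039466e-04]
313 [ 0.49058078 -0.30736081  0.12288406] ((0.49036598205566406, -0.30856025218963623), 0.00816505029797554)
block ((0.4904239773750305, -0.3088587820529938), (0.07069450616836548, 0.07005387544631958), 78.11322784423828)
```

View pics/w1.png

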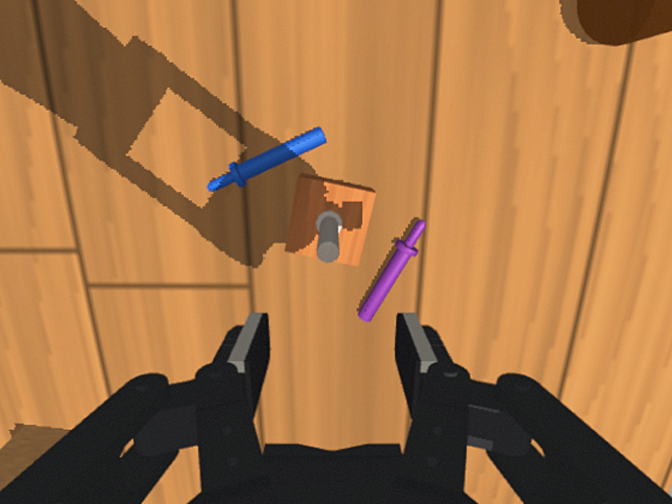

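The wrist view shows the steel pin upright in its block at (328,240). The blue and purple look-alikes have toppled and now lie flat beside it, clear of the fingers. The wrist and fixed cameras agree within 1 mm on the pin-to-eyelet offset. Next I'll descend and grip.

```bash
python3 -m creep '[[0,-0.0065,0.1,0,0,0],[0,-0.0065,0.2,0,0,0],[0,-0.0065,0.3,0,0,0],[0,-0.0065,0.36,0,0,0],[0,-0.0065,0.3875,0,0,0],[0,-0.0065,0.3875,0,0,0],[0,-0.0065,0.3875,0,0,0],[0,-0.0065,0.3875,0,0,0],[0,-0.0065,0.3875,0,0,0]]' && python3 -m creep '[[0,0,0,0,0,0],[0,0,0,0,0,0],[0,0,0,0,0,0],[0,0,0,0,0,0],[0,0,0,0,0,0],[0,0,0,0,0,0],[0,0,0,0,0,0],[0,0,0,0,0,0],[0,0,0,0,0,0],[0,0,0,0,0,0]]' -1 60
```

```text
time: 2.03
tool_pos: [0.4925, -0.3129, 0.0793]
ee_rot: [2.217, 2.218, 0.001]
ft_force: [-1.0, 0.5, 0.8]
opening: 0.603
gripper_force: 0.0
time: 2.87
tool_pos: [0.4909, -0.3122, 0.0776]
ee_rot: [2.221, 2.22, -0.0]
ft_force: [-1.7, 1.0, 6.0]
opening: 0.177
gripper_force: 58.3
```

```bash
python3 -m creep '[[0,0,-0.05,0,0,0],[0,0,-0.1,0,0,0],[0,0,-0.15,0,0,0],[0.04,0.02,-0.15,0,0,0],[0.1225,0.056,-0.15,0,0,0],[0.2025,0.086,-0.15,0,0,0],[0.2825,0.116,-0.15,0,0,0],[0.3625,0.15,-0.15,0,0,0],[0.4425,0.186,-0.15,0,0,0],[0.5225,0.22,-0.15,0,0,0],[0.6025,0.256,-0.15,0,0,0],[0.6825,0.29,-0.15,0,0,0],[0.7625,0.326,-0.15,0,0,0],[0.8225,0.346,-0.15,0,0,0],[0.8425,0.356,-0.15,0,0,0],[0.8425,0.356,-0.15,0,0,0],[0.8425,0.356,-0.15,0,0,0],[0.8425,0.356,-0.15,0,0,0],[0.8425,0.356,-0.15,0,0,0],[0.8425,0.356,-0.15,0,0,0]]'
python3 - <<'E'
from h import *
s=robot.state();print(s["tool_pos"],s["ee_rot"],s["ft_force"])
for n in("side","scene"):
    im,P=cloud(n);np.savez("/tmp/b"+n,im=im,P=P)
    c=np.array([.633,.025]);hz=lambda a,b,r:P[(P[...,2]>a)&(P[...,2]<b)&(np.linalg.norm(P[...,:2]-c,axis=2)<r)]
    for a,b in((.062,.09),(.09,.097),(.1,.115)):
        Q=hz(a,b,.03); 
        if len(Q)>3: print(n,a,b,len(Q),Q.mean(0),cv2.minEnclosingCircle(Q[:,:2].astype(np.float32)))
a=np.load("/tmp/bside.npz")["im"][150:290,210:370]; b=np.load("/tmp/bscene.npz")["im"][170:310,230:390]
save(np.hstack([a,b]),"pics/b.png",2.5)
E
```

```text
time: 4.53
tool_pos: [0.6324, 0.0239, 0.1362]
ee_rot: [-2.223, -2.219, 0.001]
ft_force: [-0.3, 0.2, -1.8]
opening: 0.17
gripper_force: 59.1
[0.63239304 0.02391138 0.13619653] [-2.22349758e+00 -2.21918799e+00  7.81435113e-04] [-0.27031717  0.1643945  -1.84732612]
side 0.062 0.09 18 [0.63251152 0.0212527  0.07547013] ((0.6331822276115417, 0.021725311875343323), 0.004576161969453096)
side 0.09 0.097 25 [0.6310196  0.01891282 0.09516253] ((0.6323434114456177, 0.023468129336833954), 0.012152250856161118)
side 0.1 0.115 27 [0.63124689 0.01891575 0.10785999] ((0.6301143169403076, 0.021511495113372803), 0.008748914115130901)
scene 0.062 0.09 26 [0.63602661 0.02362895 0.07593651] ((0.6347004175186157, 0.024216080084443092), 0.004827400669455528)
scene 0.09 0.097 18 [0.63882975 0.0190782  0.09538645] ((0.6363244652748108, 0.023508131504058838), 0.010507039725780487)
scene 0.1 0.115 43 [0.63848472 0.02257629 0.10701555] ((0.6371421813964844, 0.023103998973965645), 0.00831600371748209)
```

View pics/b.png

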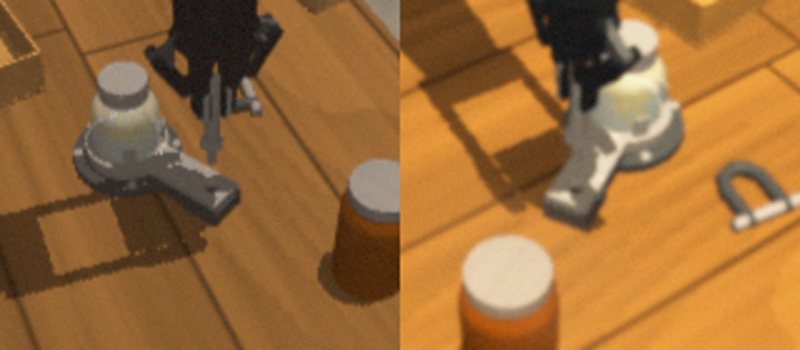

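The pin hangs upright at (211,130) in the left (side) half of the picture, directly above the arm. Its measured shank axis is (0.633,0.0255) against the eyelet at (0.634,0.025), so I'll lower it part way and check the force.

```bash
python3 -m creep '[[0,0.0015,0.02,0,0,0],[0,0.0015,0.05,0,0,0],[0,0.0015,0.075,0,0,0],[0,0.0015,0.085,0,0,0],[0,0.0015,0.095,0,0,0],[0,0.0015,0.105,0,0,0],[0,0.0015,0.115,0,0,0],[0,0.0015,0.115,0,0,0],[0,0.0015,0.115,0,0,0]]'
```

```text
time: 5.38
tool_pos: [0.6334, 0.0255, 0.0901]
ee_rot: [-2.221, -2.221, 0.0]
ft_force: [-0.3, -0.2, -1.7]
opening: 0.172
gripper_force: 59.1
```

```bash
python3 -m creep '[[0,0,0.01,0,0,0],[0,0,0.02,0,0,0],[0,0,0.03,0,0,0],[0,0,0.036,0,0,0],[0,0,0.04,0,0,0],[0,0,0.042,0,0,0],[0,0,0.042,0,0,0],[0,0,0.042,0,0,0]]'
```

```text
time: 6.05
tool_pos: [0.6336, 0.0255, 0.0737]
ee_rot: [2.221, 2.221, 0.001]
ft_force: [0.8, 1.1, -1.9]
opening: 0.174
gripper_force: 59.4
```

```bash
python3 -m creep '[[0,0,0,0,0,0],[0,0,0,0,0,0],[0,0,0,0,0,0],[0,0,0,0,0,0],[0,0,0,0,0,0],[0,0,0,0,0,0],[0,0,-0.05,0,0,0],[0,0,-0.15,0,0,0],[0,0,-0.25,0,0,0],[0,0,-0.35,0,0,0],[0,0,-0.35,0,0,0],[0,0,-0.35,0,0,0]]' 0.3
python3 - <<'E'
from h import *
s=robot.state();print(s["tool_pos"],s["ee_rot"],s["opening"])
im,P=cloud("wrist");np.savez("/tmp/w2",im=im,P=P);save(im,"pics/w2.png",1.2)
c=np.array([.633,.027]);d=np.linalg.norm(P[...,:2]-c,axis=2)
Q=P[(P[...,2]>.11)&(P[...,2]<.135)&(d<.03)];print("pintop",len(Q),np.nanpercentile(Q,95,axis=0),Q.mean(0),cv2.minEnclosingCircle(Q[:,:2].astype(np.float32)))
m=(P[...,2]>.112)&(P[...,2]<.13)&(P[...,1]>.08)
print("cap",cv2.minEnclosingCircle(P[m][:,:2].astype(np.float32)),P[m][:,2].mean())
E
```

```text
time: 7.05
tool_pos: [0.6363, 0.0253, 0.2185]
ee_rot: [2.216, 2.217, 0.009]
ft_force: [-0.1, 0.4, -0.5]
opening: 0.648
gripper_force: 0.0
[0.63628543 0.02525011 0.21852024] [2.21642993 2.21657984 0.00940887] 0.6482227092137623
pintop 341 [0.63988899 0.03627723 0.1206677 ] [0.63343795 0.03019494 0.11874095] ((0.6333970427513123, 0.029313482344150543), 0.00795943196862936)
cap ((0.5768064260482788, 0.12755709886550903), 0.02651982754468918) 0.11789857883191503
```

View pics/w2.png

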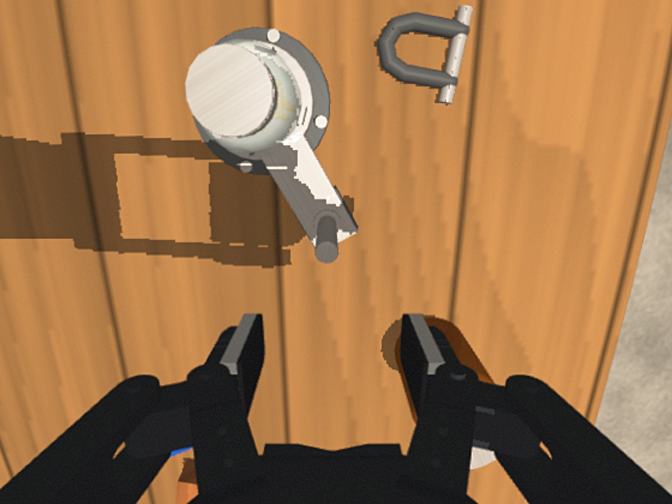

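The pin is home and upright at (327,240), with its top at about 0.121 m. The cap is at (229,90). I'll move above the cap, then descend.

```bash
python3 -m creep '[[0.08,-0.045,0,0,0,0],[0.16,-0.09,0,0,0,0],[0.23,-0.13,0,0,0,0],[0.2525,-0.142,0,0,0,0],[0.2525,-0.142,0,0,0,0],[0.2525,-0.142,0.08,0,0,0],[0.2525,-0.142,0.14,0,0,0],[0.2525,-0.142,0.2,0,0,0],[0.2525,-0.142,0.2,0,0,0],[0.2525,-0.142,0.2,0,0,0]]' 0.8 && python3 -m creep '[[0,0,0.03,0,0,0],[0,0,0.06,0,0,0],[0,0,0.09,0,0,0],[0,0,0.105,0,0,0],[0,0,0.114,0,0,0],[0,0,0.114,0,0,0],[0,0,0.114,0,0,0],[0,0,0.114,0,0,0]]'
```

```text
time: 7.93
tool_pos: [0.575, 0.125, 0.1307]
ee_rot: [-2.22, -2.218, 0.008]
ft_force: [-0.2, 0.9, 0.7]
opening: 0.896
gripper_force: 0.0
time: 8.6
tool_pos: [0.5772, 0.1265, 0.0885]
ee_rot: [2.221, 2.221, 0.001]
ft_force: [-0.3, 0.2, 0.6]
opening: 0.9
gripper_force: 0.0
```

```bash
python3 -m creep '[[0,0,0,0,0,0],[0,0,0,0,0,0],[0,0,0,0,0,0],[0,0,0,0,0,0],[0,0,0,0,0,0],[0,0,0,0,0,0],[0,0,0,0,0,0],[0,0,0,0,0,0],[0,0,0,0,0,0],[0,0,0,0,0,0]]' -1 100 && python3 -c "
from bench import robot;s=robot.state();print(s['qpos'],s['torque'])"
```

```text
time: 9.43
tool_pos: [0.5766, 0.1265, 0.0893]
ee_rot: [-2.221, -2.221, 0.0]
ft_force: [-2.4, 0.5, 5.3]
opening: 0.588
gripper_force: 102.4
[9.70728657e-02 3.03269155e-01 1.79639890e+00 8.37568167e-05
 1.04220553e+00 9.70020510e-02] [0.00440481 0.52990522 0.00853765]
```

```bash
python3 -m creep '[[0,0,-0.0005,0,0,-0.03],[0,0,-0.001,0,0,-0.06],[0,0,-0.0015,0,0,-0.09],[0,0,-0.002,0,0,-0.12],[0,0,-0.0025,0,0,-0.15],[0,0,-0.003,0,0,-0.18],[0,0,-0.0035,0,0,-0.2],[0,0,-0.0035,0,0,-0.2],[0,0,-0.0035,0,0,-0.2]]' && python3 -c "
from bench import robot;s=robot.state();print(s['qpos'],s['torque'])"
```

```text
time: 10.18
tool_pos: [0.5782, 0.1261, 0.0908]
ee_rot: [1.426, 2.795, 0.002]
ft_force: [1.4, -1.0, 3.8]
opening: 0.587
gripper_force: 103.2
[ 9.66394668e-02  3.01868813e-01  1.79475495e+00 -1.19015257e-03
  1.04156913e+00 -5.29866838e-01] [-0.40162924  0.0473925  -0.00437893]
```

```bash
python3 -m creep '[[0,0,-0.0005,0,0,-0.03],[0,0,-0.001,0,0,-0.06],[0,0,-0.0015,0,0,-0.09]]' && python3 -c "
from bench import robot;s=robot.state();print(s['torque'])" &&  python3 -m creep '[[0,0,-0.0005,0,0,-0.03],[0,0,-0.001,0,0,-0.06],[0,0,-0.001,0,0,-0.09]]' && python3 -c "
from bench import robot;s=robot.state();print(s['torque'])" && python3 -m creep '[[0,0,0,0,0,-0.025],[0,0,0,0,0,-0.025],[0,0,0,0,0,-0.025],[0,0,0,0,0,-0.025]]' && python3 - <<'E'
from h import *
s=robot.state();print(s["torque"],s["qpos"][5])
for n,y0,x0 in(("side",150,210),("scene",150,260)):
    im,P=cloud(n)
    Q=P[(P[...,2]>.11)&(P[...,2]<.13)&(np.linalg.norm(P[...,:2]-[.633,.025],axis=2)<.03)]
    print(n,"pintop",len(Q),cv2.minEnclosingCircle(Q[:,:2].astype(np.float32)) if len(Q)>3 else "")
    if n=="side": a=im[y0:y0+140,x0:x0+160]
    else: save(np.hstack([a,im[y0:y0+140,x0:x0+160]]),"pics/c.png",2.5)
E
```

```text
time: 10.43
tool_pos: [0.5782, 0.1266, 0.0917]
ee_rot: [1.013, 2.971, 0.002]
ft_force: [0.1, -0.7, 7.8]
opening: 0.583
gripper_force: 103.6
[-0.14877329  0.14219355 -0.0976794 ]
time: 10.68
tool_pos: [0.5781, 0.1271, 0.0929]
ee_rot: [0.584, 3.084, 0.003]
ft_force: [-1.5, 1.4, 9.4]
opening: 0.592
gripper_force: 103.8
[-2.60457262e-02  3.81450469e-01  2.21813425e-04]
time: 11.02
tool_pos: [0.5781, 0.1271, 0.0929]
ee_rot: [0.469, 3.103, 0.002]
ft_force: [-1.0, 0.3, 10.1]
opening: 0.585
gripper_force: 103.8
[-0.08730871  0.3153637  -0.01555133] -1.173846039610126
side pintop 37 ((0.6333231925964355, 0.022937608882784843), 0.0066296434961259365)
scene pintop 55 ((0.6362941861152649, 0.025948647409677505), 0.007849992252886295)
```

View pics/c.png

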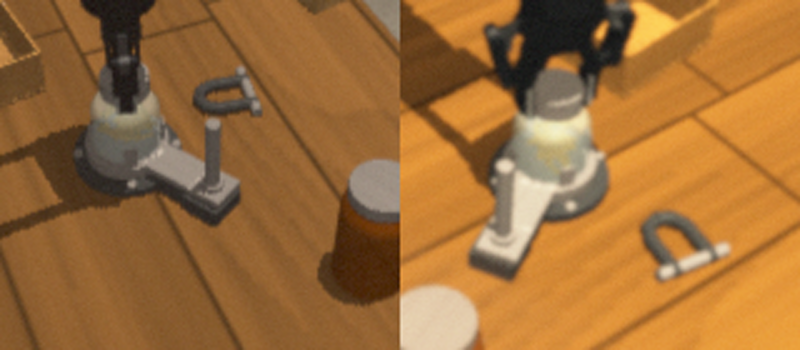

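The pin is still home at (213,150) and (505,200), and the cap is in the fingers. The thread torque is about zero and the disc is pushing up about 10 N, so the threads have let go. I'll lift straight up, starting small.

```bash
python3 -m creep '[[0,0,-0.005,0,0,0],[0,0,-0.01,0,0,0],[0,0,-0.015,0,0,0],[0,0,-0.02,0,0,0],[0,0,-0.02,0,0,0]]'
```

```text
time: 11.53
tool_pos: [0.5761, 0.1265, 0.0979]
ee_rot: [-0.468, -3.106, 0.0]
ft_force: [0.2, -0.3, 0.1]
opening: 0.587
gripper_force: 103.4
```

```bash
python3 -m creep '[[0,0,-0.012,0,0,0],[0,0,-0.024,0,0,0],[0,0,-0.036,0,0,0],[0,0,-0.048,0,0,0],[0,0,-0.06,0,0,0],[0,0,-0.07,0,0,0],[0,0,-0.07,0,0,0],[0,0,-0.07,0,0,0],[0,0,-0.07,0,0,0],[0,0,-0.07,0,0,0],[0,0,-0.07,0,0,0]]'
python3 - <<'E'
from h import *
s=robot.state();print(s["tool_pos"],s["ee_rot"])
im,P=cloud("side");b,PB=cloud("scene")
for n,p in(("side",P),("scene",PB)):
    q=p[(np.linalg.norm(p[...,:2]-[.5775,.125],axis=2)<.03)&(p[...,2]<.165)]
    q=q[q[:,2]>.09]; print(n,np.histogram(q[:,2],np.arange(.09,.166,.005))[0])
    t=p[(np.linalg.norm(p[...,:2]-[.633,.025],axis=2)<.02)&(p[...,2]>.1)]; print("pin",t.mean(0),t[:,2].max())
save(np.hstack([im[130:270,210:370],b[130:270,260:420]]),"pics/d.png",2.5)
E
```

```text
time: 12.45
tool_pos: [0.5763, 0.1264, 0.1258]
ee_rot: [-0.467, -3.106, 0.0]
ft_force: [0.1, -0.2, -0.3]
opening: 0.583
gripper_force: 103.4
[0.57625581 0.12638876 0.12585   ] [-4.66964927e-01 -3.10583278e+00  3.16615771e-04]
side [35 16 29 30  5  1  0  1 12 18 12 18 64 24  4]
pin [0.63311995 0.02233513 0.11350178] 0.12236363763742297
scene [ 82  24  38  56  23  18   6   0  11  44  43  37 113 178  14]
pin [0.63830367 0.02436798 0.11382189] 0.12326964177095989
```

View pics/d.png

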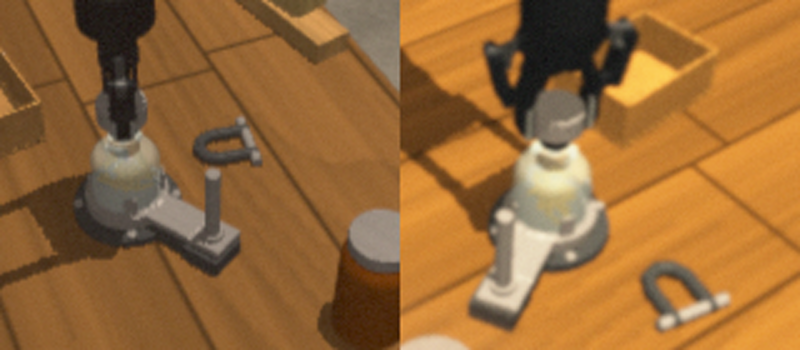

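The cap is held clear of the mouth, at (560,115) in the right half, with the jar's neck visible below. The pin is still home. One last check for level before handing in.

```bash
python3 - <<'E'
from h import *
for n in("scene","side"):
    im,P=cloud(n)
    q=P[(np.linalg.norm(P[...,:2]-[.5775,.125],axis=2)<.024)&(P[...,2]>.146)&(P[...,2]<.166)]
    for _ in range(4):
        A=np.c_[q[:,:2]-[.5775,.125],np.ones(len(q))];k=np.linalg.lstsq(A,q[:,2],rcond=None)[0]
        q=q[abs(A@k-q[:,2])<.003]
    print(n,len(q),k.round(4))
E
```

```text
scene 208 [0.0091 0.0067 0.1557]
side 56 [ 0.0059 -0.0155  0.1542]
```

The cap is level, and its top at 0.155 m puts the rim at about 0.133 m, which is 23 mm above the mouth.

```bash
python3 -c "
from bench import robot;print(robot.close_job())"
```

```text
the job is handed in; nothing more can be done
None
```

The job is handed in (no verdict was returned): the lock pin is home in the eyelet, and the unscrewed cap is held level in the gripper about 23 mm above the jar's mouth.

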